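# Show a stone ball on its tray to the 3D scanner

### The job

Lift the white tray that has the loose stone ball sitting in its cork ring by the tray's upright handle and hold the ball at the scan point in front of the 3D scanner, level and still, for about a second in each of three views: first with the handle swung an eighth of a turn (45 degrees) to the left of pointing straight away from the scanner (left as the robot sees it), then with the handle straight away from the scanner, then an eighth of a turn to the right. Finish while still holding the tray there, level and still, in that last view: do not put it down or let go. Never let the ball roll out of its ring or touch it with the gripper or arm, and leave everything else on the bench where it is.

Things in the scene. Friction and masses are not known exactly. Their poses are not given: they have to be found in the camera images.
- tray: White plastic tray, 160 mm (its x) by 90 mm (its y), rim 14 mm high, about 0.16 kg, loose. Origin: centre of the underside, z up. Upright handle at its -x end: a crossbar 14 mm thick (x), 76 mm wide (y), 43 to 75 mm above the underside, on two posts. Cork ring on the floor at the +x end: 46 mm outside, 18 mm hole, top 14 mm above the underside. Holds the ball; the other tray is alike.
- tray_grip (a point): Centre of the handle's crossbar, at (-65, 0, 58) mm in the tray's frame, same axes. To be pinched here from above, fingers closing along the tray's x; with a grip of 25 N or more the tray hangs from it without sagging, though the weight of ball and ring lies to one side.
- ring_seat (a point): Where the ball's centre is when seated in the cork ring: (35, 0, 32) mm in the tray's frame, 100 mm from the handle; same axes as the tray.
- ball: Dark grey stone ball, 40 mm in diameter, about 85 g, with two thin incised lines round it; lies loose in the cork ring of the tray and rolls out if the tray tips by about 22 degrees or is jerked. Origin: its centre.
- scanner: Fixed 3D scanner on a grey base board (400 x 140 x 8 mm): a column with a grey head 260 mm wide, 76 high, 56 deep, three round lenses in a row facing the robot. Origin: on the bench under the scan point, 270 mm before the middle of the head; z up; the lenses look along its -x; its y is to the left as the robot sees it. Head centre 180 mm, top 218 mm (column top 225 mm) above the bench.
- scan_point (a point): Where the ball's centre is to be held: straight in front of the middle lens, 230 mm from its face, at lens height, 180 mm above the bench and straight above the dark ring with a cross on the base board. Same axes as the scanner. In the straight view the tray's x axis points along the scanner's x, the handle towards the scanner's -x.
- other_tray: Bystander: a second tray of the same form, with a flat sherd instead of the ball on its ring. Origin and axes as for the tray.
- sherd: Bystander: flat terracotta sherd, about 52 x 44 x 14 mm, on the other tray's ring. Origin: centre of its underside.
- stone: Bystander: broken sandstone fragment, about 110 x 85 x 65 mm, on the bench. Origin: underside.
- chip: Bystander: small sandstone fragment, about 70 x 50 x 35 mm, on the bench. Origin: underside.
- brush: Bystander: small brush, 180 mm long, lying on the bench between the trays and the scanner.
- jar: Bystander: amber glass jar with black cap, 56 mm in diameter, 85 mm high, standing on the bench. Origin: underside.
- scale_stick: Bystander: photographic scale stick in black and white squares, 120 x 16 x 8 mm, lying on the bench.
- batten: Bystander: bare wood batten, 220 x 32 x 22 mm, lying on the bench near the robot.
There are look-alikes about, which are no part of the job. Leave any green look-alike of the tray alone.

How it is judged (in metres and radians):
On the way, in this order (a step that is already met when the one before it is completed fails the run):
1. the tray is lifted clear of the bench by the gripper, ball in its ring (height (world z) of tray above 0.03 m and contact force between the fingers and tray above 1 N and distance between ball and ring_seat below 0.01 m), for 0.2 s.
2. left view: ball within 30 mm of the scan point, handle swung 45 degrees (give or take 15) to the left of straight away from the scanner, tray level within 8 degrees and still for 0.5 s (distance between ball and scan_point below 0.03 m and angle between the x axis of tray and the x axis of scanner, either way round between 0.524 and 1.047 rad and y of tray_grip in the frame of scan_point above 0.01 m and x of tray_grip in the frame of scan_point below -0.01 m and angle between tray's own z axis and vertical below 0.14 rad and linear speed of tray below 0.03 m/s and contact force between the fingers and tray above 1 N), for 0.5 s.
3. straight view: ball within 30 mm of the scan point, handle straight away from the scanner within 15 degrees, tray level within 8 degrees and still for 0.5 s (distance between ball and scan_point below 0.03 m and angle between the x axis of tray and the x axis of scanner, either way round below 0.262 rad and x of tray_grip in the frame of scan_point below -0.05 m and angle between tray's own z axis and vertical below 0.14 rad and linear speed of tray below 0.03 m/s and contact force between the fingers and tray above 1 N), for 0.5 s.
At the end, for the whole second after the job is handed in: The gripper still holds the tray in the air, touching nothing of the scanner: ball in its ring (within 10 mm of its seat) and within 30 mm of the scan point, handle swung 45 degrees (give or take 15) to the right of straight away from the scanner, tray level within 6 degrees and still (distance between ball and scan_point below 0.03 m and angle between the x axis of tray and the x axis of scanner, either way round between 0.524 and 1.047 rad and y of tray_grip in the frame of scan_point below -0.01 m and x of tray_grip in the frame of scan_point below -0.01 m and angle between tray's own z axis and vertical below 0.105 rad and linear speed of tray below 0.03 m/s and height (world z) of tray above 0.1 m and contact force between the fingers and tray above 1 N and contact force between tray and scanner below 0.2 N and distance between ball and ring_seat below 0.01 m); the arm keeps its last pose, push and grip.
It fails at once if the ball leaves its ring (more than 10 mm from its seat) (distance between ball and ring_seat above 0.01 m).
It fails at once if the gripper or arm touches the ball (contact force between any of the fingers, the arm and ball above 0.3 N).
It fails at once if something else on the bench is moved by more than 30 mm (distance of any of other_tray, sherd, stone, chip, brush, jar, scale_stick, batten from where it was at the start of the episode above 0.03 m).
It also fails if it takes over 61 s, if anything falls off the work surface, if the arm or the gripper's body presses on something with over 40 N, if the wrist force passes 120 N, or if a joint passes its speed limit or range.

### The arm

A 6-joint arm with a two-finger parallel gripper is mounted at the origin on the work surface. World frame = base frame: x ahead of the robot, y to its left, z up, the work surface at z = 0. Lengths are in mm, angles in degrees, forces in N, time in s.
With the tool pointing down it reaches from about 300 to 850 mm from the base axis. Payload 4.2 kg.
Tool frame: the origin (TCP) lies at the very end of the fingers, on their centre line; the grasp point (between the pads) lies 19 mm behind it (env.grip_depth is the distance from the TCP to the grasp point, in mm); z points along the fingers, y is the line along which they close (so a half turn about z gives the same grasp; the last joint's range is limited). The gripper opens to 91 mm and grips with 3 to 60 N. Pads are 32 mm wide; open, the fingers measure 118 mm over their backs; the gripper's body (76 mm by 178 mm) begins 60 mm behind the grasp point.
Start: joints at [66.119, 18.312, 89.639, -0, 72.044, -1.146], TCP at [222.223, 530.339, 213.976] pointing down, gripper open.
Joint ranges: [-177.97, 177.97], [-48.28, 115.42], [12.27, 149.76], [-77.06, 257.06], [2.81, 150.46], [-146.56, 146.56]. Speed limits (degrees/s): [147.25, 147.25, 180, 180, 180, 180].

### API

Orientations are given as [roll, pitch, yaw] about the fixed x, y, z axes, in that order (R = Rz(yaw) Ry(pitch) Rx(roll)).
In Python, from workcell import env, cams gives the robot as it stands.
- The arm moves only by the tool apply_moves, never from a script. Its argument "deltas" is a list of rows, each a list of 5 numbers: the shift along the tool's x, y, z in m, then the turn about the tool's z in rad, then the opening, from -1 (shut) to 1 (fully open), so that 0 is half open. In form: [[tx, ty, tz, roll, gripper], ...]. A call has 1 to 5 rows; each row is the pose to reach, as a shift and turn from the pose commanded when the call began, along the tool's axes at that moment; what a row does not reach only later rows make up. A row lasts 1/10 s, in which the tool goes at most 50 mm and 8.59 degrees, less where a joint would pass 70% of its speed; a pose out of reach is approached as far as the arm can. A call with a gripper value outside its range is refused whole. The fingers move at their own pace and stop on an object; "grip_force" is the grip in N (left out, the last holds). Time passes only in rows, so rows that repeat a pose let the fingers close. It gives the time, the measured TCP pose, the force, the opening and the grip force at its end, in the units of the state.
- env.state(): the state, without advancing time (a new reading comes with each control period).
- cams.grab_frame(name): name is "scene" or "top" or "wrist"; returns the picture (480x640x3 uint8, blue, green, red); there is no depth.
- cams.get_calibration(name): a dict with "mtx" (3x3 intrinsics, pixels), "k1" (the pictures are not rectified: a ray, as slopes to the right and down, at radius r is drawn at 1 + k1 r^2 times it, then the intrinsics apply), "eye" and "attitude" of the camera in the world; the wrist camera has in their place "tool_from_camera" (4x4, takes a point from camera to tool coordinates, whose origin is the TCP and whose axes are the flange's). Camera axes: x right, y down, z forward; pixel columns grow to the right and rows downward; lengths in mm; the calibration is good to about 2 mm. A picture is of the moment at which its call begins: read the wrist's pose just before it. get_calibration takes no time and is no camera call.
- env.job_done(): hands the job in; it is judged then, once.
The state is a dict: "time_s": time; "qpos": joint angles; "qvel": joint speeds; "effort": joint torques, N m; "ee_pos": TCP position; "ee_rot": TCP orientation; "force": force on the tool from outside, world axes, zero at the start; "torque": the same for the moment, N m; "gripper_width": finger opening in mm; "gripper_force": force on a finger pad.
Only numpy, scipy, OpenCV 4.12 (cv2) and the standard library are available. Lean on these libraries where they do the work, as an engineer would, in place of code of your own. Each camera call takes 0.05 s, during which the arm holds its last target. There are 200 camera calls.

## Working session

There is one attempt and no reset: what is moved stays moved. The work goes in short steps, Python scripts to look and compute and a tool call to move; the robot and the scene stay as the last step left them, time stands still between calls to the robot, and variables do not carry over. Pictures are saved under pics/ and viewed, at most 10 in all, crops included, and the job is handed in when it is done.

Besides the shell and the picture viewer there is one more tool, called after "Call:" by a JSON object that holds its "op" and its "data", one argument or row to a line. apply_moves: Moves the arm, as the interface text tells. Its arguments: {"type":"object","properties":{"deltas":{"type":"array"},"grip_force":{"type":"number"}},"required":["deltas"]}

```bash
mkdir -p pics; ls
python3 - <<'E'
from workcell import env,cams
import cv2,numpy as np
for n in("scene","top"):
    cv2.imwrite(f"pics/{n}0.png",cams.grab_frame(n)); c=cams.get_calibration(n); print(n,c)
print(cams.get_calibration("wrist")); s=env.state(); print(s)
E
```

```text
pics
scene {'mtx': array([[543.99907072,   0.        , 321.07881281],
       [  0.        , 543.99907072, 247.80018352],
       [  0.        ,   0.        ,   1.        ]]), 'k1': -0.03392356042056973, 'eye': array([ 908.21378698, -805.88477758,  949.17356651]), 'attitude': array([-1.31630145e+02,  5.70885768e-02,  2.71011580e+01])}
top {'mtx': array([[440.36657005,   0.        , 321.64569455],
       [  0.        , 440.36657005, 235.56276411],
       [  0.        ,   0.        ,   1.        ]]), 'k1': -0.045117667509588254, 'eye': array([ 386.16565591,   -3.78447635, 1189.15095029]), 'attitude': array([-175.01879431,    0.94881885,  -89.97051196])}
{'mtx': array([[352.99046875,   0.        , 306.04979392],
       [  0.        , 352.99046875, 239.07385758],
       [  0.        ,   0.        ,   1.        ]]), 'k1': -0.06515742808701944, 'tool_from_camera': array([[-3.43577900e-04, -9.58642997e-01, -2.84611113e-01,
         8.14480399e+01],
       [ 9.99999878e-01, -4.30083061e-04,  2.41446146e-04,
         1.92899914e-01],
       [-3.53867075e-04, -2.84610996e-01,  9.58643028e-01,
        -1.71632910e+02],
       [ 0.00000000e+00,  0.00000000e+00,  0.00000000e+00,
         1.00000000e+00]])}
{'time_s': 0.1, 'qpos': array([ 6.61188725e+01,  1.83465094e+01,  8.97021359e+01,  9.00671662e-04,
        7.20451873e+01, -1.14515183e+00]), 'qvel': array([-0.06404691, -0.01729139, -0.15366167, -0.02492058, -0.00072487,
        0.01370912]), 'effort': array([-1.51242395e-03, -4.13329589e+01, -2.32510650e+01,  7.27124163e-02,
        4.21103602e-02, -4.85180954e-05]), 'ee_pos': array([222.02049788, 529.88225451, 213.20066659]), 'ee_rot': array([-1.79906203e+02, -2.73145706e-03,  1.57263744e+02]), 'force': array([ 1.19392512, -0.25902832,  0.29684939]), 'torque': array([ 0.0079948 , -0.02251231, -0.02160002]), 'gripper_force': 0.0, 'gripper_width': 91.32143153427205}
```

View pics/top0.png

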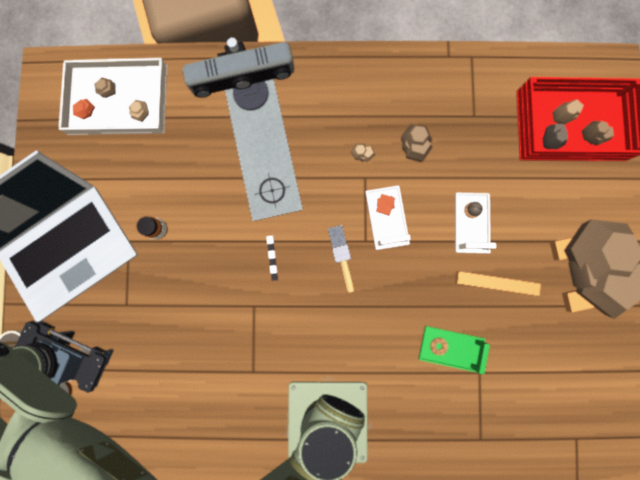

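View pics/scene0.png

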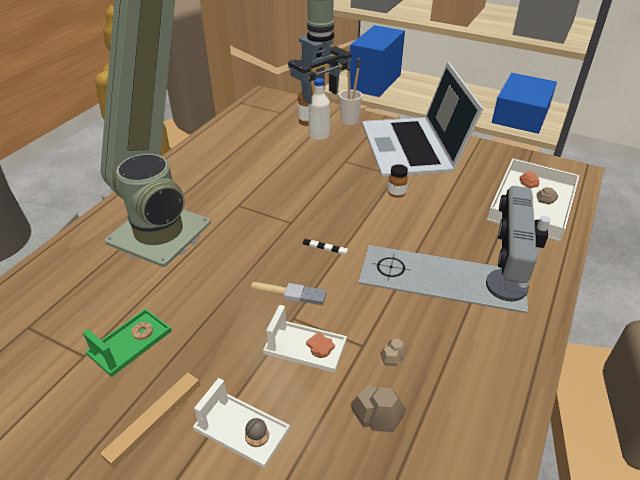

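Top view: the wanted tray is white with a dark ball (474,222), ball at (474,209), handle at (477,246). Look-alikes are the white tray with the sherd (388,217), the green tray (454,349) and the white box (113,96). Scan mark at (272,190). I'll take close crops next.

```bash
cat > h.py <<'E'
import numpy as np,cv2
from scipy.spatial.transform import Rotation as R
from workcell import env,cams
def ray(n,uv,st=None):
    c=cams.get_calibration(n);K=c['mtx']
    d=(np.array(uv,float)-K[:2,2])/K[0,0]; s=d.copy()
    for _ in range(20): s=d/(1+c['k1']*(s@s))
    v=np.r_[s,1]
    if n=='wrist':
        T=c['tool_from_camera'];Rt=R.from_euler('xyz',st['ee_rot'],degrees=True).as_matrix()
        return st['ee_pos']+Rt@T[:3,3],Rt@T[:3,:3]@v
    return c['eye'],R.from_euler('xyz',c['attitude'],degrees=True).as_matrix()@v
def at(n,uv,z,st=None):
    e,d=ray(n,uv,st);return e+d*(z-e[2])/d[2]
def proj(n,P,st=None):
    c=cams.get_calibration(n);K=c['mtx'];e,_=ray(n,(0,0),st)
    if n=='wrist': M=R.from_euler('xyz',st['ee_rot'],degrees=True).as_matrix()@c['tool_from_camera'][:3,:3]
    else: M=R.from_euler('xyz',c['attitude'],degrees=True).as_matrix()
    q=M.T@(np.array(P,float)-e);s=q[:2]/q[2]
    return K[:2,2]+K[0,0]*s*(1+c['k1']*(s@s))
E
python3 - <<'E'
from h import *
a=cv2.imread('pics/top0.png');b=cv2.imread('pics/scene0.png')
A=cv2.resize(a[185:260,440:510],None,fx=5.5,fy=5.5,interpolation=cv2.INTER_CUBIC)[:412,:385]
B=cv2.resize(a[165:225,235:310],None,fx=5.2,fy=5.2,interpolation=cv2.INTER_CUBIC)
im=np.zeros((420,800,3),np.uint8);im[:A.shape[0],:A.shape[1]]=A;im[:B.shape[0],400:400+B.shape[1]]=B
cv2.imwrite('pics/c1.png',im)
for n,uv,z in [('top',(474,209),32),('top',(477,246),75),('top',(272,190),8),('scene',(391,267),8),('scene',(256,428),36),('top',(238,75),218)]: print(n,uv,at(n,uv,z).round(1))
E
```

```text
top (474, 209) [ 557.4 -388.6   32. ]
top (477, 246) [ 456.4 -379.1   75. ]
top (272, 190) [613.9 151.2   8. ]
scene (391, 267) [614.  151.5   8. ]
scene (256, 428) [ 560.5 -392.2   36. ]
top (238, 75) [843.7 206.  218. ]
```

View pics/c1.png

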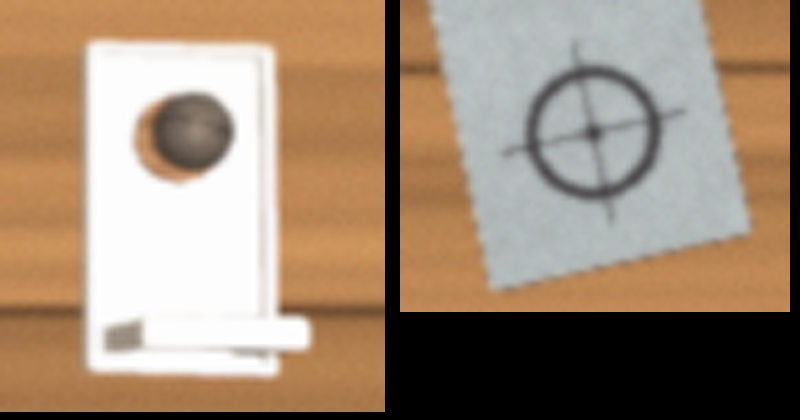

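The crop confirms the white tray with the dark ball: ball (475,209), handle bar centre (481,245.5). The mark is at (272.5,190.4) and the board's yaw is about 12°.

```bash
cat >> h.py <<'E'
def to(P,yaw,s=None,base=None):
    "shift (m) & turn in tool frame from state pose to P, yaw (assumes pointing down)"
    s=s or env.state();d=np.array(P)-(s['ee_pos'] if base is None else base[0])
    y0=s['ee_rot'][2] if base is None else base[1]
    M=R.from_euler('xyz',[180,0,y0],degrees=True).as_matrix()
    t=(-(yaw-y0)+180)%360-180
    print('shift',(M.T@d/1000).round(4),'turn rad',np.deg2rad(t).round(4))
E
python3 - <<'E'
from h import *
h=at('top',(481,245.5),75);b=at('top',(475.1,208.8),32);m=at('top',(272.5,190.4),8)
print(h,b,m,np.linalg.norm((b-h)[:2]),np.degrees(np.arctan2(*(b-h)[1::-1])))
p=[at('top',(235+u/5.2,165+v/5.2),8) for u,v in[(492,290),(750,235),(432,0),(700,0)]]
f=lambda d:np.degrees(np.arctan2(d[1],d[0]));print(f(p[0]-p[1])-90,f(p[2]-p[0]),f(p[3]-p[1]))
to((455,-383,200),90)
E
```

```text
[ 457.61547538 -389.31026887   75.        ] [ 557.88668466 -391.5256015    32.        ] [612.77519647 149.83327243   8.        ] 100.29567841206975 -1.2656530688929
12.042833842247262 11.538034647066503 11.2269074185993
shift [-0.5677 -0.7519  0.0132] turn rad 1.174
```

Call:
{"op": "apply_moves", "data": {
  "deltas": [
    [-0.0285, -0.0379, 0, 0, 1],
    [-0.057, -0.0758, 0, 0, 1],
    [-0.0855, -0.1137, 0, 0, 1],
    [-0.114, -0.1516, 0, 0, 1],
    [-0.1425, -0.1895, 0, 0, 1]
  ],
  "grip_force": 40
}}

```text
time_s: 0.6
ee_pos: [280.3, 298.5, 213.6]
ee_rot: [-180.0, 0.0, 157.3]
force: [1.2, 0.2, 0.3]
gripper_width: 91.1
gripper_force: 0.0
```

Call:
{"op": "apply_moves", "data": {
  "deltas": [
    [-0.0285, -0.0379, 0, 0, 1],
    [-0.057, -0.0758, 0, 0, 1],
    [-0.0855, -0.1137, 0, 0, 1],
    [-0.114, -0.1516, 0, 0, 1],
    [-0.1425, -0.1895, 0, 0, 1]
  ]
}}

```text
time_s: 1.1
ee_pos: [338.4, 68.8, 213.9]
ee_rot: [180.0, 0.0, 157.3]
force: [1.2, -0.2, -0.6]
gripper_width: 91.5
gripper_force: 0.0
```

Call:
{"op": "apply_moves", "data": {
  "deltas": [
    [-0.0285, -0.0379, 0, 0, 1],
    [-0.057, -0.0758, 0, 0, 1],
    [-0.0855, -0.1137, 0, 0, 1],
    [-0.114, -0.1516, 0, 0, 1],
    [-0.1425, -0.1895, 0, 0, 1]
  ]
}}

```text
time_s: 1.6
ee_pos: [396.6, -161.2, 213.8]
ee_rot: [180.0, -0.0, 157.2]
force: [1.1, 0.0, 0.8]
gripper_width: 91.2
gripper_force: 0.0
```

Call:
{"op": "apply_moves", "data": {
  "deltas": [
    [-0.0285, -0.0379, 0, 0, 1],
    [-0.057, -0.0758, 0, 0, 1],
    [-0.0855, -0.1137, 0, 0, 1],
    [-0.114, -0.1516, 0, 0, 1],
    [-0.1425, -0.1895, 0, 0, 1]
  ]
}}

```text
time_s: 2.1
ee_pos: [454.9, -390.9, 213.4]
ee_rot: [180.0, -0.0, 157.2]
force: [0.8, -0.3, 0.3]
gripper_width: 91.2
gripper_force: 0.0
```

Call:
{"op": "apply_moves", "data": {
  "deltas": [
    [0, 0, 0, 0.147, 1],
    [0, 0, 0, 0.294, 1],
    [0, 0, 0, 0.441, 1],
    [0, 0, 0, 0.588, 1],
    [0, 0, 0, 0.735, 1]
  ]
}}

```text
time_s: 2.6
ee_pos: [454.7, -388.9, 213.3]
ee_rot: [-180.0, -0.1, 114.8]
force: [0.3, 0.2, -1.1]
gripper_width: 91.6
gripper_force: 0.0
```

Call:
{"op": "apply_moves", "data": {
  "deltas": [
    [0, 0, 0, 0.147, 1],
    [0, 0, 0, 0.294, 1],
    [0, 0, 0, 0.44, 1],
    [0, 0, 0, 0.44, 1],
    [0, 0, 0, 0.44, 1]
  ]
}}

```text
time_s: 3.1
ee_pos: [454.8, -388.9, 213.6]
ee_rot: [-180.0, -0.0, 90.1]
force: [0.0, -0.1, 0.1]
gripper_width: 91.1
gripper_force: 0.0
```

Run:
```python
from h import *
s=env.state();print(s['ee_pos'],s['ee_rot'],s['time_s'],s['force'])
w=cams.grab_frame('wrist');cv2.imwrite('pics/w1.png',w)
to((457.6,-389.3,140),89,s)
print(proj('wrist',(457.6,-389.3,75),s),proj('wrist',(557.9,-391.5,32),s))
```

```text
[ 454.83924111 -388.92882699  213.5532195 ] [-1.79968052e+02 -3.40021461e-02  9.01174703e+01] 3.1 [ 0.04862809 -0.12593966  0.09856498]
shift [-0.0004  0.0028  0.0736] turn rad 0.0195
[309.78365982 228.18436623] [406.46140865 219.89422033]
```

View pics/w1.png

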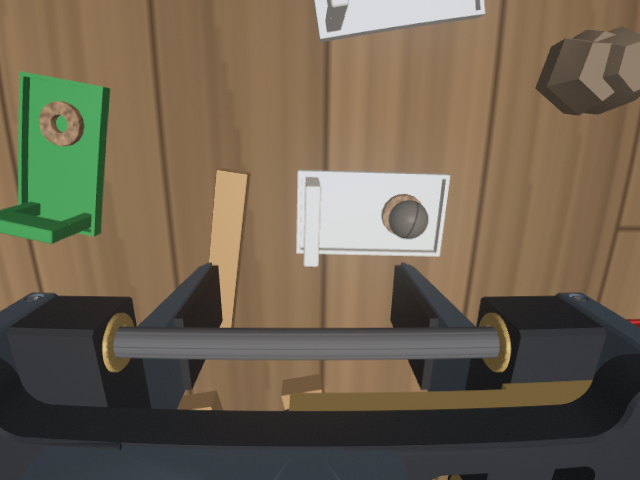

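Wrist view: tray bar at (312,224), ball (408,219). Both are within 2–3 px of the prediction, so I'm descending.

Call:
{"op": "apply_moves", "data": {
  "deltas": [
    [0, 0.001, 0.025, 0.01, 1],
    [0, 0.003, 0.05, 0.02, 1],
    [0, 0.004, 0.075, 0.02, 1],
    [0, 0.004, 0.1, 0.02, 1],
    [0, 0.004, 0.12, 0.02, 1]
  ]
}}

```text
time_s: 3.65
ee_pos: [458.6, -388.7, 92.4]
ee_rot: [-179.9, -0.1, 88.9]
force: [0.6, 0.0, 0.2]
gripper_width: 90.9
gripper_force: 0.0
```

Call:
{"op": "apply_moves", "data": {
  "deltas": [
    [0, 0, 0.015, 0, 1],
    [0, 0, 0.03, 0, 1],
    [0, 0, 0.045, 0, 1],
    [0, 0, 0.0535, 0, 1],
    [0, 0, 0.0535, 0, 1]
  ]
}}

```text
time_s: 4.15
ee_pos: [458.3, -388.4, 39.2]
ee_rot: [-179.9, -0.1, 88.9]
force: [0.2, -0.4, -0.1]
gripper_width: 91.0
gripper_force: 0.0
```

Run:
```python
from h import *
s=env.state();print(s['ee_pos'],s['ee_rot'],s['time_s'],s['force'])
w=cams.grab_frame('wrist');cv2.imwrite('pics/w2.png',w)
```

```text
[ 458.33607939 -388.44352182   39.17933   ] [-1.79881560e+02 -1.06210710e-01  8.88553849e+01] 4.15 [ 0.17151808 -0.44727719 -0.07832679]
```

View pics/w2.png

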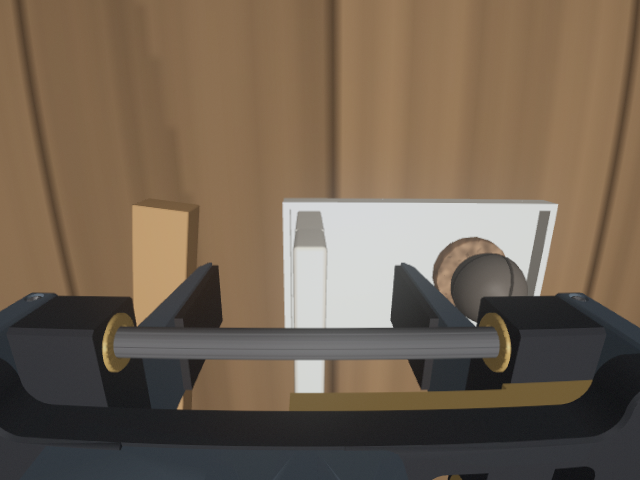

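The bar (centre about x=310) sits midway between the fingers (about 308), and the ball is clear at (489,287). Closing gradually.

Call:
{"op": "apply_moves", "data": {
  "deltas": [
    [0, 0, 0, 0, 0.4],
    [0, 0, 0, 0, 0],
    [0, 0, 0, 0, -0.2],
    [0, 0, 0, 0, -0.35],
    [0, 0, 0, 0, -0.45]
  ],
  "grip_force": 40
}}

```text
time_s: 4.7
ee_pos: [459.1, -389.1, 40.7]
ee_rot: [180.0, 0.0, 88.8]
force: [-0.1, -0.1, -0.2]
gripper_width: 54.5
gripper_force: 0.0
```

Call:
{"op": "apply_moves", "data": {
  "deltas": [
    [0, 0, 0, 0, -0.55],
    [0, 0, 0, 0, -0.6],
    [0, 0, 0, 0, -0.65],
    [0, 0, 0, 0, -0.7],
    [0, 0, 0, 0, -0.8]
  ]
}}

```text
time_s: 5.2
ee_pos: [459.1, -389.1, 40.4]
ee_rot: [180.0, -0.0, 88.8]
force: [1.5, 0.4, -0.4]
gripper_width: 14.0
gripper_force: 0.6
```

Call:
{"op": "apply_moves", "data": {
  "deltas": [
    [0, 0, 0, 0, -1],
    [0, 0, 0, 0, -1],
    [0, 0, 0, 0, -1],
    [0, 0, 0, 0, -1],
    [0, 0, 0, 0, -1]
  ]
}}

```text
time_s: 5.7
ee_pos: [459.1, -389.1, 40.4]
ee_rot: [180.0, -0.0, 88.8]
force: [0.9, -0.3, -0.1]
gripper_width: 13.7
gripper_force: 40.0
```

Call:
{"op": "apply_moves", "data": {
  "deltas": [
    [0, 0, -0.002, 0, -1],
    [0, 0, -0.006, 0, -1],
    [0, 0, -0.012, 0, -1],
    [0, 0, -0.02, 0, -1],
    [0, 0, -0.03, 0, -1]
  ]
}}

```text
time_s: 6.2
ee_pos: [458.8, -388.9, 71.0]
ee_rot: [-180.0, -0.0, 88.8]
force: [-0.6, 0.4, -2.3]
gripper_width: 13.9
gripper_force: 40.0
```

Call:
{"op": "apply_moves", "data": {
  "deltas": [
    [0, 0, -0.01, 0, -1],
    [0, 0, -0.02, 0, -1],
    [0, 0, -0.03, 0, -1],
    [0, 0, -0.04, 0, -1],
    [0, 0, -0.05, 0, -1]
  ]
}}

```text
time_s: 6.7
ee_pos: [459.0, -389.1, 121.3]
ee_rot: [180.0, 0.0, 88.8]
force: [0.3, -0.2, -2.9]
gripper_width: 14.1
gripper_force: 40.0
```

Call:
{"op": "apply_moves", "data": {
  "deltas": [
    [0, 0, -0.01, 0, -1],
    [0, 0, -0.02, 0, -1],
    [0, 0, -0.03, 0, -1],
    [0, 0, -0.04, 0, -1],
    [0, 0, -0.05, 0, -1]
  ]
}}

```text
time_s: 7.2
ee_pos: [459.0, -389.0, 171.2]
ee_rot: [-180.0, -0.0, 88.8]
force: [0.0, 0.3, -2.5]
gripper_width: 13.7
gripper_force: 40.0
```

Call:
{"op": "apply_moves", "data": {
  "deltas": [
    [0, 0, -0.008, 0, -1],
    [0, 0, -0.013, 0, -1],
    [0, 0, -0.016, 0, -1],
    [0, 0, -0.018, 0, -1],
    [0, 0, -0.018, 0, -1]
  ]
}}

```text
time_s: 7.7
ee_pos: [459.0, -389.0, 188.4]
ee_rot: [-180.0, -0.0, 88.8]
force: [-0.2, 0.1, -2.6]
gripper_width: 13.8
gripper_force: 40.0
```

Run:
```python
from h import *
s=env.state();print(s['ee_pos'],s['ee_rot'],s['time_s'],s['force'],s['torque'],s['gripper_width'])
w=cams.grab_frame('wrist');cv2.imwrite('pics/w3.png',w)
S=np.array([613,150,188.]);p=s['ee_pos'].copy()
for v in(45,0,-45):
    a=np.radians(11.8-v);g=S-100*np.array([np.cos(a),np.sin(a),0]);g[2]=188.5
    print(g); to(g,88.8+1.2+11.8-v,s)
```

```text
[ 458.95113178 -389.03882245  188.36282903] [-1.79994627e+02 -1.14110239e-02  8.87966953e+01] 7.7 [-0.19621759  0.07396806 -2.63188045] [-0.078252    0.23900491 -0.03015838] 13.768619356119462
[529.32356865 204.75632235 188.5       ]
shift [ 5.951e-01  5.790e-02 -1.000e-04] turn rad 0.5584
[515.11326112 129.55039482 188.5       ]
shift [ 5.197e-01  4.530e-02 -1.000e-04] turn rad -0.227
[558.24367765  66.32356865 188.5       ]
shift [ 4.573e-01  8.970e-02 -1.000e-04] turn rad -1.0123
```

View pics/w3.png

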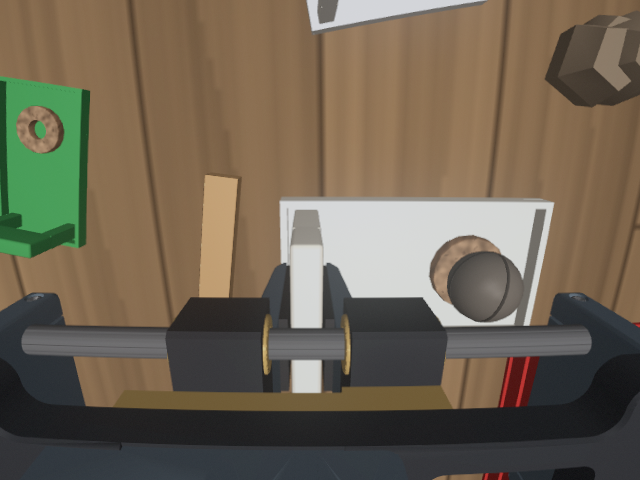

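The tray is level in the grip and the ball hasn't shifted relative to the tray. Carrying it gently to the left-view grip position.

Call:
{"op": "apply_moves", "data": {
  "deltas": [
    [0.004, 0.0004, 0, 0, -1],
    [0.013, 0.0013, 0, 0, -1],
    [0.027, 0.0026, 0, 0, -1],
    [0.046, 0.0045, 0, 0, -1],
    [0.069, 0.0067, 0, 0, -1]
  ]
}}

```text
time_s: 8.25
ee_pos: [467.2, -318.4, 188.4]
ee_rot: [180.0, -0.0, 88.8]
force: [0.7, -0.5, -2.5]
gripper_width: 13.9
gripper_force: 40.0
```

Call:
{"op": "apply_moves", "data": {
  "deltas": [
    [0.0229, 0.0022, 0, 0, -1],
    [0.0458, 0.0045, 0, 0, -1],
    [0.0687, 0.0067, 0, 0, -1],
    [0.0916, 0.0089, 0, 0, -1],
    [0.1145, 0.0111, 0, 0, -1]
  ]
}}

```text
time_s: 8.75
ee_pos: [480.3, -203.3, 188.6]
ee_rot: [180.0, -0.0, 88.8]
force: [0.1, 0.8, -2.4]
gripper_width: 14.0
gripper_force: 40.0
```

Call:
{"op": "apply_moves", "data": {
  "deltas": [
    [0.0229, 0.0022, 0, 0, -1],
    [0.0458, 0.0045, 0, 0, -1],
    [0.0687, 0.0067, 0, 0, -1],
    [0.0916, 0.0089, 0, 0, -1],
    [0.1145, 0.0111, 0, 0, -1]
  ]
}}

```text
time_s: 9.25
ee_pos: [493.5, -89.2, 188.6]
ee_rot: [180.0, -0.0, 88.8]
force: [0.9, -0.2, -2.4]
gripper_width: 14.1
gripper_force: 40.0
```

Call:
{"op": "apply_moves", "data": {
  "deltas": [
    [0.0229, 0.0022, 0, 0, -1],
    [0.0458, 0.0045, 0, 0, -1],
    [0.0687, 0.0067, 0, 0, -1],
    [0.0916, 0.0089, 0, 0, -1],
    [0.1145, 0.0111, 0, 0, -1]
  ]
}}

```text
time_s: 9.75
ee_pos: [506.6, 24.9, 188.6]
ee_rot: [-180.0, -0.0, 88.8]
force: [0.2, -0.6, -3.2]
gripper_width: 13.8
gripper_force: 40.0
```

Call:
{"op": "apply_moves", "data": {
  "deltas": [
    [0.0229, 0.0022, 0, 0, -1],
    [0.0458, 0.0045, 0, 0, -1],
    [0.0687, 0.0067, 0, 0, -1],
    [0.0916, 0.0089, 0, 0, -1],
    [0.1145, 0.0111, 0, 0, -1]
  ]
}}

```text
time_s: 10.25
ee_pos: [519.8, 139.0, 188.6]
ee_rot: [-180.0, -0.0, 88.9]
force: [0.4, -0.2, -2.0]
gripper_width: 13.8
gripper_force: 40.0
```

Call:
{"op": "apply_moves", "data": {
  "deltas": [
    [0.0225, 0.0022, 0, 0, -1],
    [0.0415, 0.004, 0, 0, -1],
    [0.0555, 0.0054, 0, 0, -1],
    [0.0645, 0.0062, 0, 0, -1],
    [0.0685, 0.0067, 0, 0, -1]
  ]
}}

```text
time_s: 10.75
ee_pos: [528.8, 206.1, 188.4]
ee_rot: [-180.0, -0.0, 88.9]
force: [0.6, -0.5, -2.9]
gripper_width: 14.0
gripper_force: 40.0
```

Call:
{"op": "apply_moves", "data": {
  "deltas": [
    [0, 0, 0, 0.015, -1],
    [0, 0, 0, 0.045, -1],
    [0, 0, 0, 0.09, -1],
    [0, 0, 0, 0.14, -1],
    [0, 0, 0, 0.19, -1]
  ]
}}

```text
time_s: 11.25
ee_pos: [529.2, 204.1, 188.5]
ee_rot: [-180.0, 0.0, 77.7]
force: [0.3, 0.4, -2.0]
gripper_width: 14.0
gripper_force: 40.0
```

Call:
{"op": "apply_moves", "data": {
  "deltas": [
    [0, 0, 0, 0.05, -1],
    [0, 0, 0, 0.1, -1],
    [0, 0, 0, 0.15, -1],
    [0, 0, 0, 0.2, -1],
    [0, 0, 0, 0.25, -1]
  ]
}}

```text
time_s: 11.75
ee_pos: [529.2, 204.1, 188.5]
ee_rot: [-180.0, 0.0, 63.4]
force: [0.6, 0.1, -2.7]
gripper_width: 14.1
gripper_force: 40.0
```

Call:
{"op": "apply_moves", "data": {
  "deltas": [
    [0, 0, 0, 0.045, -1],
    [0, 0, 0, 0.08, -1],
    [0, 0, 0, 0.105, -1],
    [0, 0, 0, 0.118, -1],
    [0, 0, 0, 0.118, -1]
  ]
}}

```text
time_s: 12.25
ee_pos: [529.3, 204.7, 188.5]
ee_rot: [-180.0, -0.0, 56.8]
force: [0.4, 0.8, -2.7]
gripper_width: 13.8
gripper_force: 40.0
```

Run:
```python
from h import *
s=env.state();print(s['ee_pos'],s['ee_rot'],s['time_s'],s['force'],s['gripper_width'])
t=cams.grab_frame('top');c=cams.grab_frame('scene')
print('ball at scan pt proj',proj('top',(613,150,180)),proj('scene',(613,150,180)))
im=np.zeros((600,800,3),np.uint8)
im[:,:400]=cv2.resize(t[110:260,220:320],(400,600),interpolation=cv2.INTER_CUBIC)
im[:,400:]=cv2.resize(c[150:300,340:440],(400,600),interpolation=cv2.INTER_CUBIC)
cv2.imwrite('pics/v1.png',im)
```

```text
[529.28038496 204.74547246 188.50042374] [-1.79999817e+02 -3.56886094e-03  5.67886847e+01] 12.25 [ 0.44067871  0.80280511 -2.73502411] 13.779133872461065
ball at scan pt proj [263.04914908 176.41500566] [396.65248073 213.00722957]
```

View pics/v1.png

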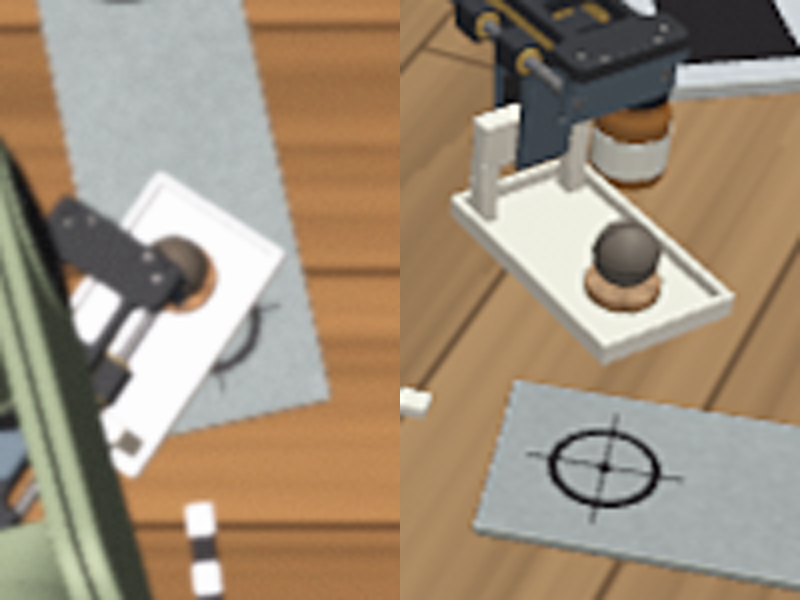

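In the left view the ball sits at (396.7,213.5) in the scene image, against a predicted (396.7,213.0). The tray is level and the handle is to the left. I'll hold 1 s, then swing about the ball.

Call:
{"op": "apply_moves", "data": {
  "deltas": [
    [0, 0, 0, 0, -1],
    [0, 0, 0, 0, -1],
    [0, 0, 0, 0, -1],
    [0, 0, 0, 0, -1],
    [0, 0, 0, 0, -1]
  ]
}}

```text
time_s: 12.85
ee_pos: [529.3, 205.1, 188.5]
ee_rot: [-180.0, -0.0, 56.8]
force: [0.7, 0.4, -3.2]
gripper_width: 13.8
gripper_force: 40.0
```

Call:
{"op": "apply_moves", "data": {
  "deltas": [
    [0, 0, 0, 0, -1],
    [0, 0, 0, 0, -1],
    [0, 0, 0, 0, -1],
    [0, 0, 0, 0, -1],
    [0, 0, 0, 0, -1]
  ]
}}

```text
time_s: 13.35
ee_pos: [529.3, 205.1, 188.5]
ee_rot: [-180.0, -0.0, 56.8]
force: [0.2, 0.2, -3.9]
gripper_width: 13.7
gripper_force: 40.0
```

Call:
{"op": "apply_moves", "data": {
  "deltas": [
    [-0.0015, 0, 0, -0.015, -1],
    [-0.0045, 0.0001, 0, -0.045, -1],
    [-0.009, 0.0004, 0, -0.09, -1],
    [-0.014, 0.001, 0, -0.14, -1],
    [-0.0189, 0.0018, 0, -0.19, -1]
  ]
}}

```text
time_s: 13.85
ee_pos: [520.3, 188.0, 188.5]
ee_rot: [-180.0, 0.0, 67.9]
force: [0.2, 1.1, -1.5]
gripper_width: 13.8
gripper_force: 40.0
```

Call:
{"op": "apply_moves", "data": {
  "deltas": [
    [-0.005, 0.0001, 0, -0.05, -1],
    [-0.01, 0.0005, 0, -0.1, -1],
    [-0.0149, 0.0011, 0, -0.15, -1],
    [-0.0199, 0.002, 0, -0.2, -1],
    [-0.0247, 0.0031, 0, -0.25, -1]
  ]
}}

```text
time_s: 14.35
ee_pos: [513.7, 163.9, 188.5]
ee_rot: [-180.0, 0.0, 82.2]
force: [-0.4, -0.2, -3.4]
gripper_width: 14.0
gripper_force: 40.0
```

Call:
{"op": "apply_moves", "data": {
  "deltas": [
    [-0.005, 0.0001, 0, -0.05, -1],
    [-0.01, 0.0005, 0, -0.1, -1],
    [-0.0149, 0.0011, 0, -0.15, -1],
    [-0.0199, 0.002, 0, -0.2, -1],
    [-0.0247, 0.0031, 0, -0.25, -1]
  ]
}}

```text
time_s: 14.85
ee_pos: [513.4, 138.9, 188.5]
ee_rot: [-180.0, 0.0, 96.5]
force: [0.1, 0.0, -3.3]
gripper_width: 13.7
gripper_force: 40.0
```

Call:
{"op": "apply_moves", "data": {
  "deltas": [
    [-0.004, 0.0001, 0, -0.04, -1],
    [-0.007, 0.0002, 0, -0.07, -1],
    [-0.0087, 0.0004, 0, -0.087, -1],
    [-0.0095, 0.0005, 0, -0.095, -1],
    [-0.0095, 0.0005, 0, -0.095, -1]
  ]
}}

```text
time_s: 15.35
ee_pos: [515.1, 129.9, 188.5]
ee_rot: [180.0, 0.0, 101.8]
force: [-0.1, -0.6, -3.6]
gripper_width: 13.8
gripper_force: 40.0
```

Call:
{"op": "apply_moves", "data": {
  "deltas": [
    [0, 0, 0, 0, -1],
    [0, 0, 0, 0, -1],
    [0, 0, 0, 0, -1],
    [0, 0, 0, 0, -1],
    [0, 0, 0, 0, -1]
  ]
}}

```text
time_s: 15.85
ee_pos: [515.1, 130.0, 188.4]
ee_rot: [180.0, -0.0, 101.8]
force: [-0.1, -0.4, -2.8]
gripper_width: 13.9
gripper_force: 40.0
```

Call:
{"op": "apply_moves", "data": {
  "deltas": [
    [0, 0, 0, 0, -1],
    [0, 0, 0, 0, -1],
    [0, 0, 0, 0, -1],
    [0, 0, 0, 0, -1],
    [0, 0, 0, 0, -1]
  ]
}}

```text
time_s: 16.35
ee_pos: [515.2, 130.0, 188.4]
ee_rot: [180.0, -0.0, 101.8]
force: [-0.8, 0.4, -3.8]
gripper_width: 13.8
gripper_force: 40.0
```

Run:
```python
from h import *
s=env.state();print(s['ee_pos'],s['ee_rot'],s['time_s'],s['force'],s['gripper_width'])
c=cams.grab_frame('scene')
cv2.imwrite('pics/v2.png',cv2.resize(c[150:300,320:470],(600,600),interpolation=cv2.INTER_CUBIC))
```

```text
[515.15088412 129.98870724 188.43583769] [ 1.79998749e+02 -5.18062527e-03  1.01803751e+02] 16.35 [-0.79275255  0.35791061 -3.77132064] 13.810288472317357
```

View pics/v2.png

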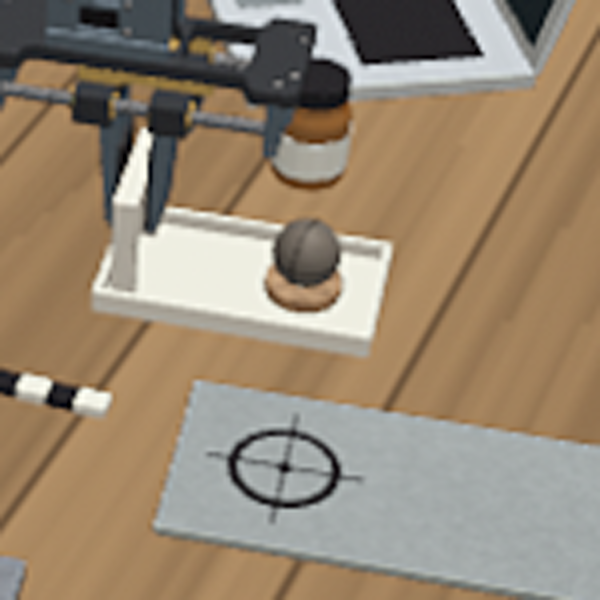

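The straight view is good: ball at (396.7,212.7), tray parallel to the board. Repeating the swing to the right.

Call:
{"op": "apply_moves", "data": {
  "deltas": [
    [-0.0015, 0, 0, -0.015, -1],
    [-0.0045, 0.0001, 0, -0.045, -1],
    [-0.009, 0.0004, 0, -0.09, -1],
    [-0.014, 0.001, 0, -0.14, -1],
    [-0.0189, 0.0018, 0, -0.19, -1]
  ]
}}

```text
time_s: 16.9
ee_pos: [520.8, 111.6, 188.5]
ee_rot: [180.0, 0.0, 112.8]
force: [-1.1, -0.3, -3.4]
gripper_width: 13.9
gripper_force: 40.0
```

Call:
{"op": "apply_moves", "data": {
  "deltas": [
    [-0.005, 0.0001, 0, -0.05, -1],
    [-0.01, 0.0005, 0, -0.1, -1],
    [-0.0149, 0.0011, 0, -0.15, -1],
    [-0.0199, 0.002, 0, -0.2, -1],
    [-0.0247, 0.0031, 0, -0.25, -1]
  ]
}}

```text
time_s: 17.4
ee_pos: [533.3, 89.9, 188.5]
ee_rot: [180.0, 0.0, 127.2]
force: [-0.3, 0.4, -3.2]
gripper_width: 13.8
gripper_force: 40.0
```

Call:
{"op": "apply_moves", "data": {
  "deltas": [
    [-0.005, 0.0001, 0, -0.05, -1],
    [-0.01, 0.0005, 0, -0.1, -1],
    [-0.0149, 0.0011, 0, -0.15, -1],
    [-0.0199, 0.002, 0, -0.2, -1],
    [-0.0247, 0.0031, 0, -0.25, -1]
  ]
}}

```text
time_s: 17.9
ee_pos: [550.7, 72.0, 188.4]
ee_rot: [-180.0, 0.0, 141.5]
force: [-0.1, -0.2, -3.2]
gripper_width: 13.9
gripper_force: 40.0
```

Call:
{"op": "apply_moves", "data": {
  "deltas": [
    [-0.004, 0.0001, 0, -0.04, -1],
    [-0.007, 0.0002, 0, -0.07, -1],
    [-0.0087, 0.0004, 0, -0.087, -1],
    [-0.0095, 0.0005, 0, -0.095, -1],
    [-0.0095, 0.0005, 0, -0.095, -1]
  ]
}}

```text
time_s: 18.4
ee_pos: [558.3, 66.8, 188.4]
ee_rot: [180.0, 0.0, 146.8]
force: [0.6, -0.5, -2.6]
gripper_width: 13.7
gripper_force: 40.0
```

Call:
{"op": "apply_moves", "data": {
  "deltas": [
    [0, 0, 0, 0, -1],
    [0, 0, 0, 0, -1],
    [0, 0, 0, 0, -1],
    [0, 0, 0, 0, -1],
    [0, 0, 0, 0, -1]
  ]
}}

```text
time_s: 18.9
ee_pos: [558.2, 66.9, 188.5]
ee_rot: [180.0, -0.0, 146.8]
force: [-0.2, -0.7, -2.3]
gripper_width: 13.7
gripper_force: 40.0
```

Call:
{"op": "apply_moves", "data": {
  "deltas": [
    [0, 0, 0, 0, -1],
    [0, 0, 0, 0, -1],
    [0, 0, 0, 0, -1],
    [0, 0, 0, 0, -1],
    [0, 0, 0, 0, -1]
  ]
}}

```text
time_s: 19.4
ee_pos: [558.2, 66.9, 188.4]
ee_rot: [180.0, -0.0, 146.8]
force: [1.0, 0.2, -3.6]
gripper_width: 13.6
gripper_force: 40.0
```

Run:
```python
from h import *
s=env.state();print(s['ee_pos'],s['ee_rot'],s['time_s'],s['force'],s['gripper_width'])
c=cams.grab_frame('scene')
cv2.imwrite('pics/v3.png',cv2.resize(c[150:300,320:470],(600,600),interpolation=cv2.INTER_CUBIC))
```

```text
[558.246667    66.86219326 188.44213289] [ 1.79995304e+02 -5.85595235e-04  1.46779689e+02] 19.4 [ 1.02334365  0.23426765 -3.59442209] 13.557906963258421
```

View pics/v3.png

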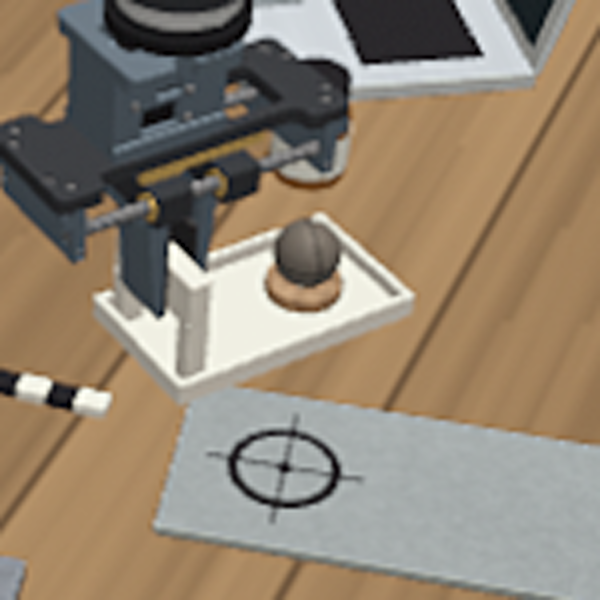

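The right view is good: ball still at (396.7,212.7), tray level and held. Handing in.

```bash
python3 -c "
from workcell import env
print(env.job_done())"
```

```text
the job is handed in; nothing more can be done
None
```

I handed the job in with the arm still holding the tray level and still in the right view; no verdict came back. In all three views (left, straight, right) the camera showed the ball in its ring and within about 2 mm of the scan point, and each was held for about a second.

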